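# Slide the hand pad through the posts into its bay

## Task

Put the polishing hand pad away: with the fingertips, push it along the bench, nose first through the narrow gap between the two posts, until the whole pad is past the posts and inside its bay. Only push it; do not pick it up or tip it, and leave the paste tin, the roll of tape and the buffing wheel where they are.

Things in the scene. Friction and masses are not known exactly. Their poses are not given: they have to be found in the camera images.
- felt_pad: Polishing hand pad, loose on the bench left of the bay, 0.07 to 0.16 kg: oblong with rounded ends, 65 mm wide (its x), 98 mm long (its y), 37 mm high. The pale felt sole, 14 mm thick, is the widest part; the black domed back is set in about 3 mm. Origin at the centre of its underside, z up. Either end may go in first. Slides easily, stops where it is left.
- bay: Parking bay fixed to the bench. Origin on the bench midway between its two round steel mouth posts; x axis points into the bay (roughly to the robot's right), y across the mouth, z up. Post centres at x = 0, y = +49 and -49 mm; posts 26 mm in diameter, 45 mm high; the clear gap is 72 mm. Open at the top and at the mouth; its floor is the bare bench, without a sill.
- bay_back (a point): Point on the bench at the foot of the bay's aluminium back rail, 150 mm straight in from the bay's origin, axes as the bay's. Rails 25 mm high; inner faces of the side rails, which run from the posts to the back rail, at y = +46 and -46 mm. Flat feet 3 mm thick reach outward to y = +71 and -71 mm and 25 mm beyond this point.
- paste_tin: Round tin of polishing paste, 69 mm across, 42 mm high, origin at the centre of its underside; stands on the robot's side of the work, leave alone.
- masking_tape: Roll of masking tape lying flat, 70 mm across, 25 mm high, origin at the centre of its underside; lies to the left of the pad, nearer the robot, leave alone.
- buff_wheel_b: Buffing wheel lying flat, 84 mm across, 17 mm high, origin at the centre of its underside; lies to the right of the bay, leave alone.

How it is judged:
By the outcome, as a careful person would: the job done as asked, in the order asked, and still so for the second after the job is handed in, with the robot touching nothing.
It also fails if it takes over 72 s, if anything falls off the work surface, if the arm or the gripper's body presses on something with over 40 N, if the wrist force passes 120 N, or if a joint passes its speed limit or range.

## Robot

A 6-joint arm with a two-finger parallel gripper is mounted at the origin on the work surface; the furniture and walls round the work are solid. World frame = base frame: x ahead of the robot, y to its left, z up, the work surface at z = 0. Lengths are in m, angles in rad, forces in N, time in s.
With the tool pointing down it reaches from about 0.375 to 0.9 m from the base axis. Payload 3.1 kg.
Tool frame: the origin (TCP) lies on the centre line of the jaws, within the pads' length; the fingertips stand robot.nose_length ahead of it and the grasp point (between the pads) lies 6 mm ahead of it (robot.nose_length is the distance from the TCP to the fingertips, in m); z points along the fingers, y is the line along which they close (so a half turn about z gives the same grasp; the last joint's range is limited). The gripper opens to 87 mm and grips with 3 to 60 N. Pads are 19 mm wide; open, the fingers measure 117 mm over their backs; the gripper's body (75 mm by 190 mm) begins 51 mm behind the grasp point.
Start: joints at [-1.456, 0.527, 1.433, -0, 1.181, -0.178], TCP at [0.18, -0.598, 0.248] pointing down, gripper open.
Joint ranges: [-3.08, 3.08], [-0.75, 2.2], [0.22, 2.44], [-1.43, 4.57], [0, 2.65], [-2.85, 2.85]. Speed limits (rad/s): [2.79, 2.79, 3.14, 3.14, 3.14, 3.14].

## Interface

Orientations are given as a unit quaternion [x, y, z, w].
In Python, from rig import robot gives the robot as it stands.
- The arm moves only by the shell command python3 -m crank 'ROWS' [FORCE]. ROWS is JSON, one flat list of numbers, 7 for each row, row after row: the shift along the tool's x, y, z in mm, then the turn, a rotation vector about the tool's x, y, z in degrees, then the closure in counts, from 0 (fully open) to 255 (shut). In form: [x, y, z, ax, ay, az, fingers, x, y, z, ax, ay, az, fingers, ...]. A call has exactly 5 rows; each row is the pose to reach, as a shift and turn from the pose commanded when the call began, along the tool's axes at that moment; what a row does not reach only later rows make up. A row lasts 1/12 s, in which the tool goes at most 41.7 mm and 7.16 degrees, less where a joint would pass 70% of its speed; a pose out of reach is approached as far as the arm can. A call with a gripper value outside its range is refused whole. The fingers move at their own pace and stop on an object; FORCE is the grip in N (left out, the last holds). Time passes only in rows, so rows that repeat a pose let the fingers close, or fill a call up. It gives the time, the measured TCP pose, the force, the opening and the grip force at its end, in the units of the state.
- robot.get_obs(): the state, without advancing time (a new reading comes with each control period).
- robot.camera(name): name is "scene" or "top" or "wrist"; returns a dict with "pixels" (480x640x3 uint8, red, green, blue), "intrinsics" (3x3 intrinsics, pixels), "k1" (the pictures are not rectified: a ray, as slopes to the right and down, at radius r is drawn at 1 + k1 r^2 times it, then the intrinsics apply), "extrinsics" (4x4, takes a point from camera to world coordinates); the wrist camera has in their place "mount" (4x4, takes a point from camera to tool coordinates, whose origin is the TCP and whose axes are the flange's). Camera axes: x right, y down, z forward; pixel columns grow to the right and rows downward; lengths in m; the calibration is good to about 2 mm. A picture is of the moment at which its call begins: read the wrist's pose just before it. There is no depth.
- robot.hand_in(): hands the job in; it is judged then, once.
The state is a dict: "time": time; "q": joint angles; "joint_velocities": joint speeds; "joint_torque": joint torques, N m; "position": TCP position; "tool_rot": TCP orientation; "ft_force": force on the tool from outside, world axes, zero at the start; "moment": the same for the moment, N m; "grip_width": finger opening in m; "grip_force": force on a finger pad.
Only numpy, scipy, OpenCV 4.12 (cv2) and the standard library are available. Lean on these libraries where they do the work, as an engineer would, in place of code of your own. Each camera call takes 0.05 s, during which the arm holds its last target. There are 200 camera calls.

## Working session

There is one attempt and no reset: what is moved stays moved. The work goes in short steps, Python scripts to look and compute and a shell command to move; the robot and the scene stay as the last step left them, time stands still between calls to the robot, and variables do not carry over. Pictures are saved under pics/ and viewed, at most 10 in all, crops included, and the job is handed in when it is done.

```bash
ls; mkdir -p pics; python3 - <<'E'
from rig import robot
import cv2,numpy as np
print(robot.nose_length, robot.get_obs())
for n in("top","scene"):
    c=robot.camera(n); cv2.imwrite(f"pics/{n}0.png",c["pixels"][:,:,::-1]); print(n,c["intrinsics"],c["k1"],c["extrinsics"])
    np.savez(f"{n}.npz",**c)
E
```

```text
pics
0.025 {'time': 0.0, 'q': array([-1.45654073e+00,  5.28482615e-01,  1.43390577e+00, -2.21686260e-05,
        1.18136732e+00, -1.78495753e-01]), 'joint_velocities': array([-3.74386633e-04, -1.41219934e-03, -2.39637995e-05,  2.75689156e-03,
        2.40485734e-04,  2.87040480e-04]), 'joint_torque': array([-7.45770012e-05, -4.40043926e+01, -1.76592153e+01,  6.33546431e-02,
        5.80195687e-02, -1.67822591e-04]), 'position': array([ 0.18031413, -0.59771873,  0.24656036]), 'tool_rot': array([ 9.89305001e-01,  1.45857622e-01,  2.44881443e-05, -1.08129610e-03]), 'ft_force': array([-0.17516252,  0.27179537,  0.44429602]), 'moment': array([-0.00547938, -0.00126985, -0.01450017]), 'grip_force': 0.0, 'grip_width': 0.08724062176906942}
top [[602.80546719   0.         323.07776916]
 [  0.         602.80546719 238.30268019]
 [  0.           0.           1.        ]] -0.09176885688248536 [[-2.46550645e-02 -9.93682138e-01  1.09489432e-01  3.04980896e-01]
 [-9.99694083e-01  2.47221992e-02 -7.44495364e-04 -1.15883697e-01]
 [-1.96702780e-03 -1.09474293e-01 -9.93987681e-01  1.64589614e+00]
 [ 0.00000000e+00  0.00000000e+00  0.00000000e+00  1.00000000e+00]]
scene [[569.44996355   0.         309.75657917]
 [  0.         569.44996355 245.16103382]
 [  0.           0.           1.        ]] -0.06487073839388201 [[-0.88511553 -0.33701344  0.32092436  0.00182883]
 [-0.46528642  0.65404242 -0.59643697  0.75396096]
 [-0.00889087 -0.67723738 -0.73571087  1.10905148]
 [ 0.          0.          0.          1.        ]]
```

View pics/top0.png

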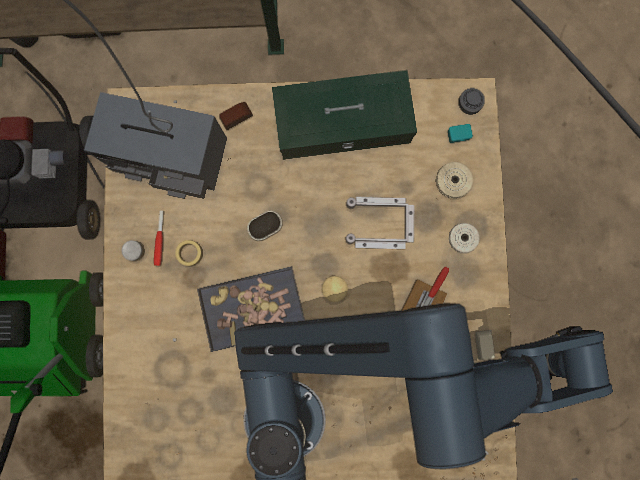

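View pics/scene0.png

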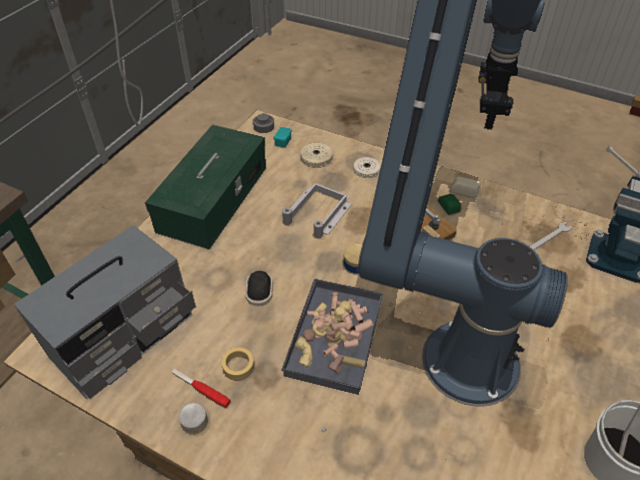

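Top picture: pad at (265,226), posts at (351,203) and (350,239), back rail near x=410, tin (334,290), tape (188,253), wheel (464,237). A toolbox stands beyond the bay and a parts tray sits nearer the robot. I'll enlarge for pixel accuracy.

```bash
cat > h.py <<'E'
import numpy as np,cv2
def pix2w(c,uv,z,T=None):
    T=c["extrinsics"] if T is None else T
    k=float(c["k1"]);K=c["intrinsics"]
    d=(np.atleast_2d(uv)-K[:2,2])/[K[0,0],K[1,1]]
    s=d.copy()
    for _ in range(20): s=d/(1+k*(s**2).sum(1,keepdims=True))
    r=np.c_[s,np.ones(len(s))]@T[:3,:3].T
    return T[:3,3]+r*((z-T[2,3])/r[:,2:])
E
python3 - <<'E'
import cv2,numpy as np
from h import *
c=np.load("top.npz")
p=c["pixels"][180:270,230:430,::-1]
cv2.imwrite("pics/crop.png",cv2.resize(p,None,fx=4,fy=4,interpolation=cv2.INTER_CUBIC))
for n,uv,z in(("pad",(265,226),.02),("pA",(351,203),.045),("pB",(350,239),.045),("tin",(334,290),.042),("tape",(188,253),.025),("wheel",(464,237),.017),("boxcorner",(282,158),.0),("boxR",(413,133),0),("trayTL",(200,290),.03),("trayTR",(293,267),.03)): print(n,pix2w(c,uv,z).round(3))
E
```

```text
pad [[0.522 0.04  0.02 ]]
pA [[ 0.575 -0.195  0.045]]
pB [[ 0.478 -0.189  0.045]]
tin [[ 0.343 -0.143  0.042]]
tape [[0.453 0.25  0.025]]
wheel [[ 0.478 -0.502  0.017]]
boxcorner [[ 0.715 -0.008  0.   ]]
boxR [[ 0.778 -0.377  0.   ]]
trayTL [[0.352 0.217 0.03 ]]
trayTR [[ 0.408 -0.034  0.03 ]]
```

View pics/crop.png

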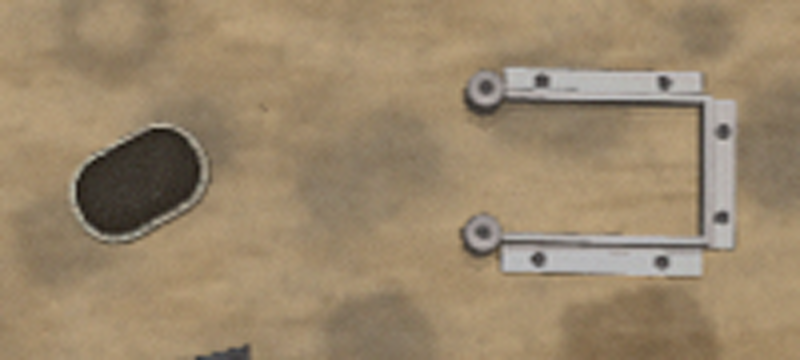

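Crop: the posts are at crop (485,88) and (482,232). The pad is centred at about (140,183), with its long axis rising to the right by about 25-30°, and the back rail's inner face is at x≈700. Next I'll compute the geometry.

```bash
cat > geo.py <<'E'
from h import *
def pad(c,x0,x1,y0,y1,z=.025,T=None,thr=75):
    g=cv2.cvtColor(c["pixels"][y0:y1,x0:x1],cv2.COLOR_RGB2GRAY)
    cs,_=cv2.findContours((g<thr).astype(np.uint8),cv2.RETR_EXTERNAL,cv2.CHAIN_APPROX_NONE)
    k=max(cs,key=cv2.contourArea)[:,0]+[x0,y0]
    w=pix2w(c,k,z,T)[:,:2]
    (cx,cy),(a,b),_=r=cv2.minAreaRect((w*1000).astype(np.float32))
    B=cv2.boxPoints(r);e=[B[1]-B[0],B[2]-B[1]];e=max(e,key=np.linalg.norm);e=e*(-np.sign(e[1]))
    return np.array([cx,cy]),(a,b),np.degrees(np.arctan2(e[0],-e[1]))  # yaw from -Y towards +X
E
python3 - <<'E'
from geo import *
c=np.load("top.npz")
print(pad(c,240,290,200,250))
f=lambda u,v:(230+(u+.5)/4-.5,180+(v+.5)/4-.5)
A,B=pix2w(c,[f(485,88),f(482,232)],.045)[:,:2]*1000
print("posts",A,B,np.linalg.norm(A-B),"mid",(A+B)/2)
P=pix2w(c,[f(702,102),f(704,237)],.025)[:,:2]*1000; print("back",P,P.mean(0))
d=P.mean(0)-(A+B)/2; print("axis yaw deg",np.degrees(np.arctan2(d[0],-d[1])), np.linalg.norm(d), "from posts",np.degrees(np.arctan2(-(A-B)[1],-(A-B)[0])))
E
```

```text
(array([523.68157959,  41.55558014]), (55.27144241333008, 86.09734344482422), np.float32(25.667227))
posts [ 578.72939078 -194.31128951] [ 481.34600061 -189.38633013] 97.50784536068167 mid [ 530.03769569 -191.84880982]
back [[ 568.93639058 -342.96558066]
 [ 476.40462101 -340.59827557]] [ 522.67050579 -341.78192811]
axis yaw deg -2.813052057028649 150.11400816932203 from posts 177.10485345049312
```

```bash
for i in 1 2 3 4; do python3 -m crank '[26,-26,0,0,0,0,0, 52,-52,0,0,0,0,0, 78,-78,0,0,0,0,0, 104,-104,0,0,0,0,0, 128,-128,0,0,0,0,0]'; done
for i in 1 2 3; do python3 -m crank '[0,0,0,0,0,-7,0, 0,0,0,0,0,-14,0, 0,0,0,0,0,-21,0, 0,0,0,0,0,-28,0, 0,0,0,0,0,-33,0]'; done
cat > go.py <<'E'
# print shift in tool axes (mm) and turn (deg about tool z) to reach world x,y,z(tip) mm, yaw of tool x deg
import sys,numpy as np
from scipy.spatial.transform import Rotation as R
from rig import robot
def go(x,y,ztip,yaw):
    o=robot.get_obs();r=R.from_quat(o["tool_rot"]);M=r.as_matrix()
    p=o["position"]*1000
    d=np.array([x,y,ztip+robot.nose_length*1000])-p
    cur=np.degrees(np.arctan2(M[1,0],M[0,0]))
    D=np.array([[np.cos(np.radians(yaw)),np.sin(np.radians(yaw)),0],[np.sin(np.radians(yaw)),-np.cos(np.radians(yaw)),0],[0,0,-1]]).T
    print("t",round(o["time"],2),"pos",p.round(1),"yaw",cur.round(1),"tilt",M[:,2].round(4),"shift",(M.T@d).round(1),"turn",np.degrees((r.inv()*R.from_matrix(D)).as_rotvec()).round(2),"F",o["ft_force"].round(1),"w",o["grip_width"].round(4),"q6",o["q"][5].round(2))
if __name__=="__main__": go(*map(float,sys.argv[1:]))
E
python3 go.py 523.7 41.6 100 115.7
```

```text
time: 0.52
position: [0.2664, -0.4365, 0.2471]
tool_rot: [0.989, 0.146, 0.0, -0.001]
ft_force: [0.2, 0.3, -0.4]
grip_width: 0.0869
grip_force: 0.0
time: 0.93
position: [0.3519, -0.2772, 0.2473]
tool_rot: [0.989, 0.146, -0.0, -0.001]
ft_force: [0.5, -0.1, -0.5]
grip_width: 0.0875
grip_force: 0.0
time: 1.35
position: [0.4376, -0.1178, 0.2474]
tool_rot: [0.989, 0.146, -0.0, -0.0]
ft_force: [0.6, -0.7, -1.2]
grip_width: 0.0873
grip_force: 0.0
time: 1.77
position: [0.5232, 0.0418, 0.2473]
tool_rot: [0.989, 0.146, -0.0, -0.0]
ft_force: [1.3, -0.5, 0.8]
grip_width: 0.087
grip_force: 0.0
time: 2.18
position: [0.5225, 0.0399, 0.2471]
tool_rot: [0.906, 0.424, -0.0, -0.0]
ft_force: [-0.3, -0.5, 0.7]
grip_width: 0.087
grip_force: 0.0
time: 2.6
position: [0.5225, 0.0397, 0.2472]
tool_rot: [0.748, 0.663, -0.0, -0.0]
ft_force: [0.2, 0.3, 0.2]
grip_width: 0.0869
grip_force: 0.0
time: 3.02
position: [0.5225, 0.0397, 0.2472]
tool_rot: [0.529, 0.848, -0.0, -0.0]
ft_force: [0.1, -0.5, -0.2]
grip_width: 0.0873
grip_force: 0.0Traceback (most recent call last):
  File "go.py", line 12, in <module>
    if __name__=="__main__": go(*map(float,sys.argv[1:]))
                             ~~^^^^^^^^^^^^^^^^^^^^^^^^^^
  File "go.py", line 11, in go
    print("t",round(o["time"],2),"pos",p.round(1),"yaw",cur.round(1),"tilt",M[:,2].round(4),"shift",(M.T@d).round(1),"turn",np.degrees((r.inv()*R.from_matrix(D)).as_rotvec()).round(2),"F",o["ft_force"].round(1),"w",o["grip_width"].round(4),"q6",o["q"][5].round(2))
                                                                                                                                                                                                                       ^^^^^^^^^^^^^^^^^^^^^
AttributeError: 'float' object has no attribute 'round'
```

Precise and quick. Now a wrist view to confirm the pad's pose.

```bash
sed -i 's/o\["grip_width"\].round(4)/round(float(o["grip_width"]),4)/' go.py
cat > wr.py <<'E'
from geo import *
from rig import robot
from scipy.spatial.transform import Rotation as R
def wrist():
    o=robot.get_obs();c=robot.camera("wrist")
    T=np.eye(4);T[:3,:3]=R.from_quat(o["tool_rot"]).as_matrix();T[:3,3]=o["position"]
    return c,T@c["mount"]
E
python3 - <<'E'
from wr import *
c,T=wrist();cv2.imwrite("pics/w1.png",c["pixels"][:,:,::-1]);np.savez("w1.npz",T=T,**c)
E
python3 go.py 523.7 41.6 100 115.7
```

```text
t 3.07 pos [522.4  39.6 247.1] yaw 116.2 tilt [-1.1e-03  1.0e-04 -1.0e+00] shift [  1.1   2.1 122.1] turn [-0.06 -0.03  0.49] F [-0.1 -0.3  0.6] w 0.087 q6 -0.59
```

View pics/w1.png

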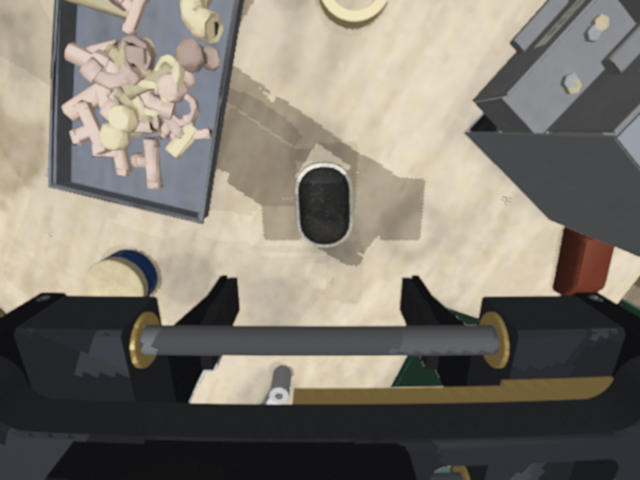

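Wrist picture: pad centred at about (325,205) and aligned with the tool's x. Tray and cabinet are both clear of the straddle position.

```bash
python3 - <<'E'
from geo import *
c=np.load("w1.npz")
for z in(.02,.03): print(pad(c,290,360,155,255,z,c["T"],60))
E
```

```text
(array([524.19915771,  43.90963364]), (54.01289367675781, 85.0338134765625), np.float32(27.508553))
(array([523.11395264,  45.85324478]), (52.530853271484375, 82.70059967041016), np.float32(27.50851))
```

```bash
python3 -m crank '[2,3,35,0,0,0,0, 2,3,70,0,0,0,0, 2,3,105,0,0,0,0, 2,3,140,0,0,0,0, 2,3,170,0,0,0,0]' 3 >/dev/null
python3 -m crank '[0,0,15,0,0,0,0, 0,0,30,0,0,0,0, 0,0,40,0,0,0,0, 0,0,46,0,0,0,20, 0,0,46,0,0,0,40]' 3
python3 -m crank '[0,0,0,0,0,0,55, 0,0,0,0,0,0,55, 0,0,0,0,0,0,55, 0,0,0,0,0,0,55, 0,0,0,0,0,0,55]' 3
python3 go.py 541.5 43 6 87.2
```

```text
time: 3.9
position: [0.5242, 0.0428, 0.0305]
tool_rot: [0.532, 0.847, -0.0, -0.001]
ft_force: [-0.7, -0.2, 0.0]
grip_width: 0.0799
grip_force: 0.0
time: 4.32
position: [0.5251, 0.0427, 0.0322]
tool_rot: [0.532, 0.847, 0.0, 0.001]
ft_force: [0.1, 0.6, -0.8]
grip_width: 0.0682
grip_force: 0.0
t 4.32 pos [525.1  42.7  32.2] yaw 115.8 tilt [ 1.3e-03 -2.0e-04 -1.0e+00] shift [-6.9 14.9  1.2] turn [ 0.07  0.03 28.57] F [ 0.1  0.6 -0.8] w 0.0682 q6 -0.58
```

```bash
python3 -m crank '[-1,2,1,0,0,4,55, -2,4,1,0,0,8,55, -3,7,1,0,0,13,58, -5,11,1,0,0,18,58, -6,13,1,0,0,23,60]' 3 >/dev/null
python3 -m crank '[0,1,0,0,0,3,60, 0,2,0,0,0,6,61, 0,2,0,0,0,6,61, 0,2,0,0,0,6,61, 0,2,0,0,0,6,61]' 3
python3 go.py 541.5 43 6 87.2
```

```text
time: 5.15
position: [0.5408, 0.0431, 0.0308]
tool_rot: [0.726, 0.687, -0.0, -0.0]
ft_force: [-1.6, 0.3, 2.2]
grip_width: 0.0675
grip_force: 2.8
t 5.15 pos [540.8  43.1  30.8] yaw 86.8 tilt [-2.e-04  1.e-04 -1.e+00] shift [-0.1  0.7 -0.2] turn [-0.01 -0.   -0.37] F [-1.6  0.3  2.2] w 0.0675 q6 -0.07
```

```bash
python3 -m crank '[0,0,0,0,0,0,66, 0,0,0,0,0,0,66, 0,0,0,0,0,0,66, 0,0,0,0,0,0,66, 0,0,0,0,0,0,66]' 3
python3 -m crank '[0,0,0,0,0,0,40, 0,0,0,0,0,0,20, 0,0,0,0,0,0,0, 0,0,0,0,0,0,0, 0,0,0,0,0,0,0]' 3 >/dev/null
python3 -m crank '[0,0,-35,0,0,0,0, 0,0,-70,0,0,0,0, 0,0,-105,0,0,0,0, 0,0,-140,0,0,0,0, 0,0,-170,0,0,0,0]' 3
python3 - <<'E'
from wr import *
c,T=wrist();cv2.imwrite("pics/w2.png",c["pixels"][:,:,::-1]);np.savez("w2.npz",T=T,**c)
print(pad(c,200,450,100,290,.02,T,60))
E
```

```text
time: 5.57
position: [0.5408, 0.0431, 0.0307]
tool_rot: [0.727, 0.687, -0.0, -0.0]
ft_force: [-1.2, 0.1, 3.8]
grip_width: 0.0673
grip_force: 2.9
time: 6.4
position: [0.5412, 0.0431, 0.2027]
tool_rot: [0.727, 0.687, 0.0, 0.001]
ft_force: [-0.1, -0.1, -0.1]
grip_width: 0.087
grip_force: 0.0
(array([539.39001465,  46.22748184]), (54.40675735473633, 85.78240966796875), np.float32(5.9652834))
```

View pics/w2.png

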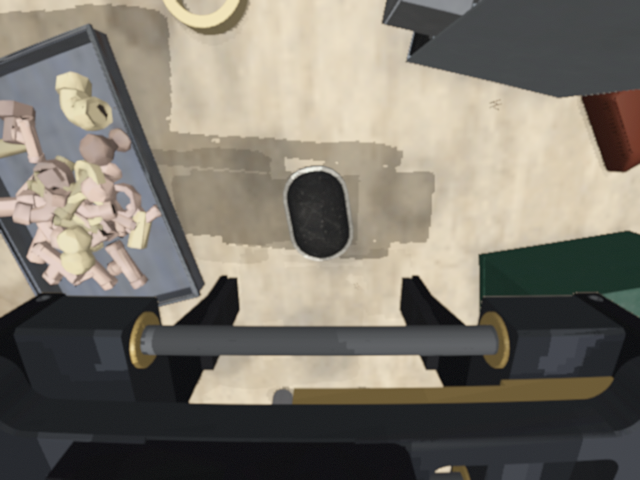

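The pad is now at (318,212), about 9° short of the wanted heading because the fingers had slack. I'll repeat, turning past the heading.

```bash
python3 -m crank '[0,0,35,0,0,0,0, 0,0,70,0,0,0,0, 0,0,105,0,0,0,0, 0,0,140,0,0,0,0, 0,0,160,0,0,0,0]' 3 >/dev/null
python3 -m crank '[0,0,12,0,0,0,0, 0,0,12,0,0,0,30, 0,0,12,0,0,0,50, 0,0,12,0,0,0,61, 0,0,12,0,0,0,61]' 3
python3 -m crank '[0,0,0,0,0,2,61, 0,1,0,0,0,4,61, 0,1,0,0,0,6,61, 0,1,0,0,0,9,61, 0,1,0,0,0,9,61]' 3
python3 -m crank '[0,0,0,0,0,0,40, 0,0,0,0,0,0,20, 0,0,0,0,0,0,0, 0,0,0,0,0,0,0, 0,0,0,0,0,0,0]' 3 >/dev/null
python3 -m crank '[0,0,-35,0,0,-2,0, 0,0,-70,0,0,-4,0, 0,0,-105,0,0,-6,0, 0,0,-140,0,0,-9,0, 0,0,-170,0,0,-9,0]' 3
python3 - <<'E'
from wr import *
c,T=wrist();cv2.imwrite("pics/w3.png",c["pixels"][:,:,::-1]);np.savez("w3.npz",T=T,**c)
print(pad(c,200,450,100,290,.02,T,60))
E
python3 go.py 542 130 150 87.2
```

```text
time: 7.28
position: [0.5416, 0.043, 0.0292]
tool_rot: [0.727, 0.687, 0.001, 0.001]
ft_force: [-0.2, 0.9, 0.8]
grip_width: 0.0696
grip_force: 0.4
time: 7.7
position: [0.5424, 0.043, 0.0292]
tool_rot: [0.779, 0.627, 0.0, 0.0]
ft_force: [0.5, -0.0, 0.1]
grip_width: 0.0678
grip_force: 2.8
time: 8.53
position: [0.542, 0.043, 0.2007]
tool_rot: [0.726, 0.688, 0.0, 0.0]
ft_force: [0.1, 0.7, 0.8]
grip_width: 0.0869
grip_force: 0.0
(array([541.16503906,  46.29657364]), (85.43536376953125, 54.41801834106445), np.float32(-2.747767))
t 8.58 pos [545.5  42.8 206.2] yaw 86.8 tilt [ 0.012  -0.0014 -0.9999] shift [86.9 -8.7 31. ] turn [ 0.69  0.04 -0.38] F [ 1.3 -0.3  2.9] w 0.0872 q6 -0.07
```

```bash
python3 - <<'E'
from h import *
c=np.load("w3.npz");print(c["mount"].round(3))
t=np.load("top.npz")
for uv in((205,197),(219,187),(225,148)):
  for z in(.0,.05,.12,.2): print(uv,z,pix2w(t,uv,z).round(3))
E
```

```text
[[-0.001 -0.953 -0.303  0.084]
 [ 1.    -0.    -0.001 -0.001]
 [ 0.001 -0.303  0.953 -0.137]
 [ 0.     0.     0.     1.   ]]
(205, 197) 0.0 [[0.61  0.208 0.   ]]
(205, 197) 0.05 [[0.601 0.198 0.05 ]]
(205, 197) 0.12 [[0.588 0.185 0.12 ]]
(205, 197) 0.2 [[0.573 0.169 0.2  ]]
(219, 187) 0.0 [[0.637 0.169 0.   ]]
(219, 187) 0.05 [[0.627 0.16  0.05 ]]
(219, 187) 0.12 [[0.613 0.148 0.12 ]]
(219, 187) 0.2 [[0.597 0.134 0.2  ]]
(225, 148) 0.0 [[0.748 0.152 0.   ]]
(225, 148) 0.05 [[0.735 0.144 0.05 ]]
(225, 148) 0.12 [[0.716 0.132 0.12 ]]
(225, 148) 0.2 [[0.694 0.119 0.2  ]]
```

View pics/w3.png

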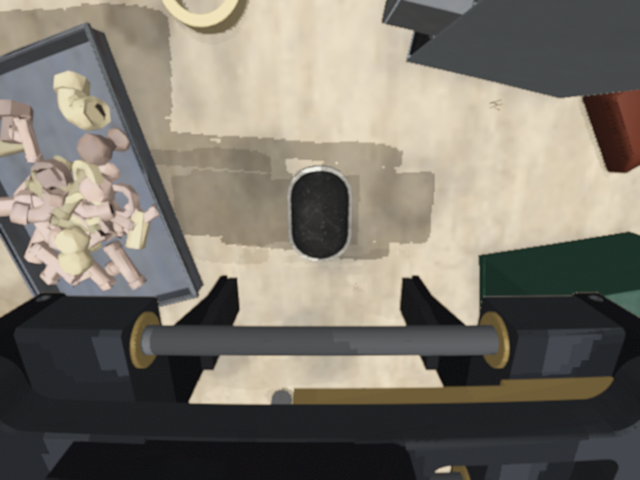

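The pad is now lined up at (320,213). Behind it there is little room next to the cabinet drawer at about (0.61, 0.15). So I'll cradle the rear end with the fingers at about 55 mm opening, which keeps the gripper body clear of the drawer.

```bash
python3 -m crank '[12,0,0,0,0,0,0, 24,0,0,0,0,0,0, 36,0,0,0,0,0,0, 44,0,0,0,0,0,20, 49,0,0,0,0,0,40]' 3 >/dev/null
python3 -m crank '[0,0,0,0,0,0,60, 0,0,0,0,0,0,80, 0,0,0,0,0,0,92, 0,0,0,0,0,0,92, 0,0,0,0,0,0,92]' 3 
python3 go.py 544.3 96 6 87.2
```

```text
time: 9.42
position: [0.5448, 0.0915, 0.1985]
tool_rot: [0.727, 0.687, -0.0, -0.0]
ft_force: [0.5, -0.2, 0.5]
grip_width: 0.0571
grip_force: 0.0
t 9.42 pos [544.8  91.5 198.5] yaw 86.7 tilt [-1.e-04 -1.e-04 -1.e+00] shift [  4.5  -0.7 167.5] turn [-0.01  0.01 -0.46] F [ 0.5 -0.2  0.5] w 0.0571 q6 0.02
```

```bash
python3 -m crank '[6,-1,25,0,0,-0.5,92, 6,-1,50,0,0,-0.5,92, 6,-1,75,0,0,-0.5,92, 6,-1,100,0,0,-0.5,92, 6,-1,120,0,0,-0.5,92]' 3
python3 -m crank '[0,0,12,0,0,0,92, 0,0,24,0,0,0,92, 0,0,36,0,0,0,92, 0,0,44,0,0,0,92, 0,0,47,0,0,0,92]' 3
python3 go.py 544.3 96 6 87.2
```

```text
time: 9.83
position: [0.5437, 0.0976, 0.0771]
tool_rot: [0.724, 0.69, -0.0, -0.0]
ft_force: [0.5, 0.0, 0.4]
grip_width: 0.0557
grip_force: 0.0
time: 10.25
position: [0.5438, 0.0978, 0.0305]
tool_rot: [0.724, 0.69, -0.0, -0.0]
ft_force: [1.1, -0.3, -0.2]
grip_width: 0.0556
grip_force: 0.0
t 10.25 pos [543.8  97.8  30.5] yaw 87.3 tilt [-0.0013  0.     -1.    ] shift [-1.8  0.6 -0.5] turn [-0.07  0.    0.06] F [ 1.1 -0.3 -0.2] w 0.0556 q6 0.02
```

```bash
for i in 1 2 3 4; do python3 -m crank '[-6,0,0,0,0,0,92, -12,0,0,0,0,0,92, -18,0,0,0,0,0,92, -24,0,0,0,0,0,92, -30,0,0,0,0,0,92]' 3|egrep 'pos|force'; done
python3 - <<'E'
from rig import robot
import cv2,numpy as np
c=robot.camera("top");np.savez("t2.npz",**c);d=robot.camera("scene")
a=cv2.resize(c["pixels"][150:300,220:420],None,fx=4,fy=4)[:,:,::-1]
cv2.imwrite("pics/t2.png",a);np.savez("s2.npz",**d)
E
python3 go.py 530 -200 6 87.2
```

```text
position: [0.5429, 0.0672, 0.0321]
ft_force: [-0.5, 0.1, 0.1]
grip_force: 0.6
position: [0.5413, 0.0376, 0.0317]
ft_force: [-0.3, 2.6, 1.7]
grip_force: 1.3
position: [0.5397, 0.0076, 0.0316]
ft_force: [0.2, 4.1, 2.6]
grip_force: 1.6
position: [0.5383, -0.0224, 0.0315]
ft_force: [-0.1, 3.1, 2.6]
grip_force: 1.7
t 12.02 pos [538.4 -23.1  31.5] yaw 87.2 tilt [-1.e-04 -6.e-04 -1.e+00] shift [-177.     0.2    0.6] turn [-0.    0.04  0.04] F [ 0.7 -0.2  1. ] w 0.0559 q6 -0.2
```

View pics/t2.png

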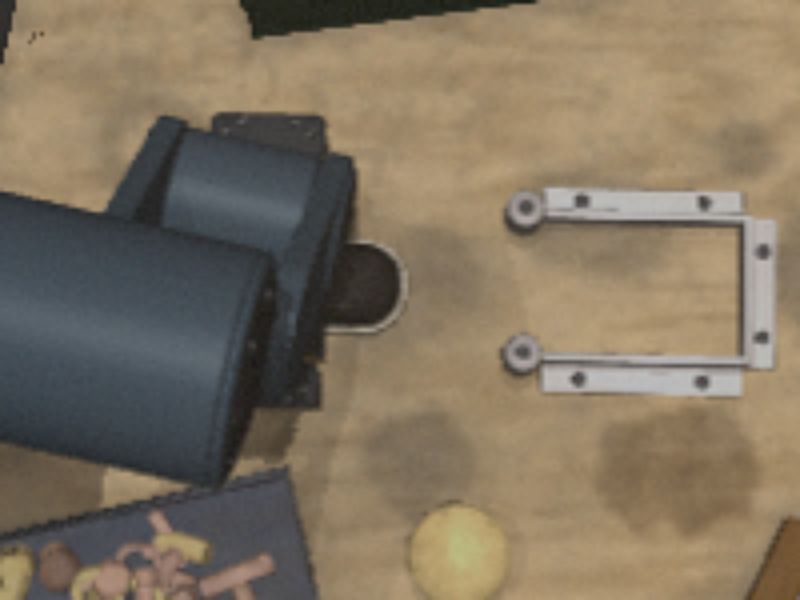

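The nose shows at crop (408,286), with its edges at y≈240 and y≈333 and the post tops at (525,209) and (521,353). I'll compute the lateral offset.

```bash
python3 - <<'E'
from h import *
c=np.load("t2.npz")
f=lambda u,v:(220+(u+.5)/4-.5,150+(v+.5)/4-.5)
O=np.array([530.0,-191.8]);d=np.array([-.0497,-.9988]);n=np.array([.9988,-.0497])
for nm,u,z in(("top",(368,240),.014),("bot",(358,333),.014),("tip",(408,286),.014),("A",(525,209),.045),("B",(521,353),.045)):
    p=pix2w(c,f(*u),z)[0,:2]*1000-O;print(nm,"s",(p@d).round(1),"lat",(p@n).round(1))
E
```

```text
top s -105.7 lat 29.3
bot s -110.8 lat -35.0
tip s -77.5 lat -1.8
A s 0.1 lat 48.1
B s -0.6 lat -49.4
```

```bash
python3 -m crank '[-6,0.5,0,0,0,-0.5,92, -12,1,0,0,0,-1,92, -18,1.5,0,0,0,-1,92, -24,2,0,0,0,-1,92, -30,2,0,0,0,-1,92]' 3|egrep 'pos|ft_force'
python3 -m crank '[-6,0,0,0,0,0,92, -12,0,0,0,0,0,92, -18,0,0,0,0,0.5,92, -24,0,0,0,0,1,92, -30,0,0,0,0,1,92]' 3|egrep 'pos|ft_force'
python3 - <<'E'
from rig import robot
import cv2,numpy as np
c=robot.camera("top");np.savez("t3.npz",**c)
cv2.imwrite("pics/t3.png",cv2.resize(c["pixels"][180:255,270:370],None,fx=8,fy=8,interpolation=cv2.INTER_CUBIC)[:,:,::-1])
E
python3 go.py 530 -200 6 87.2
```

```text
position: [0.5391, -0.0527, 0.0314]
ft_force: [-0.4, 0.8, 0.5]
position: [0.538, -0.0826, 0.0315]
ft_force: [0.3, 0.7, 0.1]
t 12.9 pos [538.2 -83.7  31.5] yaw 87.2 tilt [ 3.e-04 -7.e-04 -1.e+00] shift [-116.6   -2.6    0.6] turn [0.02 0.04 0.04] F [-1.  -0.1 -0.2] w 0.0555 q6 -0.31
```

View pics/t3.png

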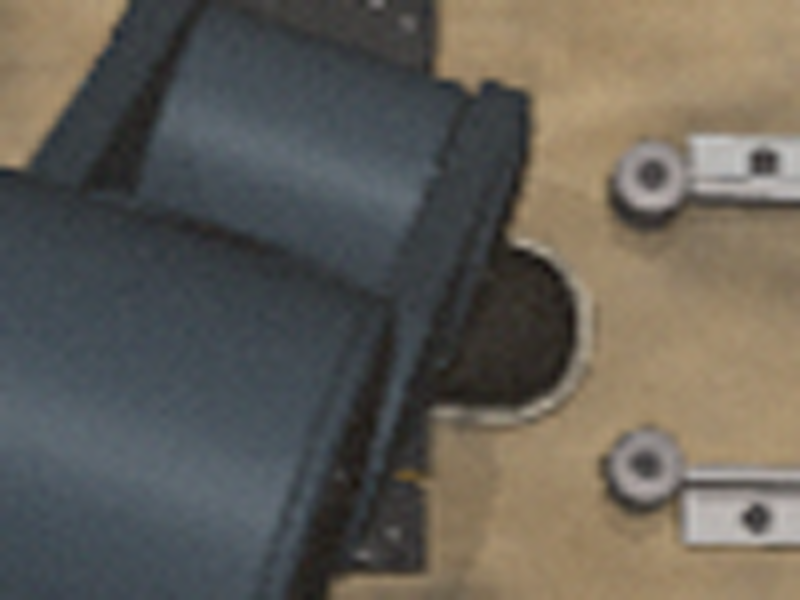

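Nose tip is at crop (593,325), its upper edge near (512,240) and lower edge near (485,424). Posts are at (652,175) and (645,465).

```bash
python3 - <<'E'
from h import *
c=np.load("t3.npz")
f=lambda u,v:(270+(u+.5)/8-.5,180+(v+.5)/8-.5)
O=np.array([530.0,-191.8]);d=np.array([-.0497,-.9988]);n=np.array([.9988,-.0497])
for nm,u,z in(("top",(512,240),.014),("bot",(485,424),.014),("tip",(593,325),.014),("A",(652,175),.045),("B",(645,465),.045)):
    p=pix2w(c,f(*u),z)[0,:2]*1000-O;print(nm,"s",(p@d).round(1),"lat",(p@n).round(1))
E
```

```text
top s -45.6 lat 31.0
bot s -53.4 lat -32.7
tip s -17.3 lat 2.3
A s 0.6 lat 49.3
B s 0.2 lat -48.9
```

```bash
for i in 1 2; do python3 -m crank '[-6,0,0,0,0,0,92, -12,0,0,0,0,0,92, -18,0,0,0,0,0,92, -24,-0.5,0,0,0,0,92, -30,-1,0,0,0,0,92]' 3|egrep 'pos|ft_force'; done
python3 -m crank '[-3,0,0,0,0,0,92, -6,0,0,0,0,0,92, -8,0,0,0,0,0,92, -8,0,0,0,0,0,92, -8,0,0,0,0,0,92]' 3|egrep 'pos|ft_force'
python3 go.py 530 -200 6 87.2
```

```text
position: [0.5357, -0.1125, 0.0315]
ft_force: [-0.6, 1.2, -0.3]
position: [0.5332, -0.1424, 0.0315]
ft_force: [0.7, 2.0, -0.4]
position: [0.5328, -0.1499, 0.0316]
ft_force: [-0.5, -0.1, 0.5]
t 14.15 pos [ 532.8 -149.9   31.6] yaw 87.3 tilt [ 0.e+00 -3.e-04 -1.e+00] shift [-50.1  -0.5   0.6] turn [0.   0.02 0.09] F [-0.5 -0.1  0.5] w 0.0557 q6 -0.43
```

```bash
python3 -m crank '[8,0,0,0,0,0,92, 16,0,0,0,0,0,92, 24,0,0,0,0,0,92, 29,0,0,0,0,0,92, 29,0,0,0,0,0,130]' 3|egrep 'pos|width'
python3 -m crank '[0,0,0,0,0,0,165, 0,0,0,0,0,0,165, 0,0,0,0,0,0,165, 0,0,0,0,0,0,165, 0,0,0,0,0,0,165]' 3|egrep 'pos|width'
python3 - <<'E'
from rig import robot
import cv2,numpy as np
c=robot.camera("top");np.savez("t4.npz",**c)
cv2.imwrite("pics/t4.png",cv2.resize(c["pixels"][180:255,300:420],None,fx=6,fy=6,interpolation=cv2.INTER_CUBIC)[:,:,::-1])
E
python3 go.py 530 -200 6 87.2
```

```text
position: [0.5339, -0.1189, 0.0315]
grip_width: 0.0534
position: [0.5342, -0.1211, 0.0316]
grip_width: 0.0318
t 15.03 pos [ 534.2 -121.1   31.5] yaw 87.3 tilt [ 1.e-04 -0.e+00 -1.e+00] shift [-79.   -0.4   0.6] turn [0.   0.   0.05] F [-0.1  0.8  0.3] w 0.0315 q6 -0.38
```

View pics/t4.png

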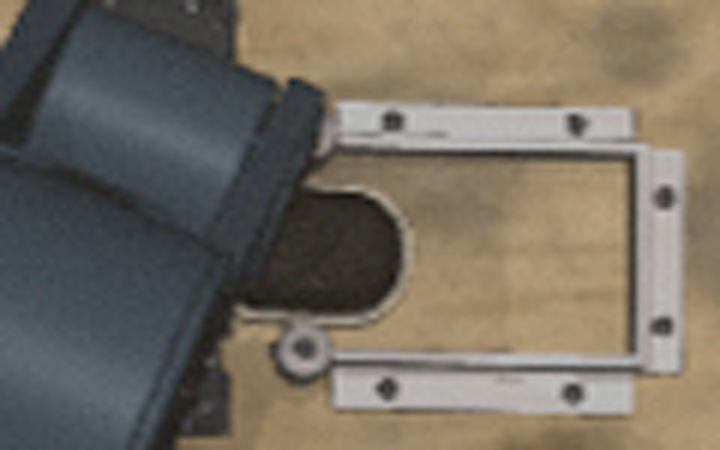

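The nose is inside between the posts and straight: tip at crop (412,245), evenly spaced from the rails. Now the narrow-finger push.

```bash
for i in 1 2 3; do python3 -m crank '[-6,0,0,0,0,0,165, -12,0,0,0,0,0,165, -18,0,0,0,0,0,165, -24,0,0,0,0,0,165, -30,0,0,0,0,0,165]' 3|egrep 'pos|ft_force'; done
python3 -m crank '[-3,0,0,0,0,0,165, -6,0,0,0,0,0,165, -9,0,0,0,0,0,165, -11,0,0,0,0,0,165, -12,0,0,0,0,0,165]' 3|egrep 'pos|ft_force'
python3 go.py 530 -200 6 87.2
```

```text
position: [0.5326, -0.1514, 0.0315]
ft_force: [-0.7, 0.9, 0.4]
position: [0.5312, -0.1813, 0.0315]
ft_force: [-0.7, 0.8, 0.0]
position: [0.5299, -0.2113, 0.0315]
ft_force: [-0.2, 1.9, 0.4]
position: [0.5293, -0.2229, 0.0315]
ft_force: [-0.7, 1.4, 0.1]
t 16.7 pos [ 529.3 -222.9   31.5] yaw 87.3 tilt [ 0.  0. -1.] shift [22.9 -0.4  0.5] turn [ 0.   -0.    0.07] F [-0.7  1.4  0.1] w 0.0306 q6 -0.55
```

```bash
python3 -m crank '[5,0,0,0,0,0,165, 10,0,0,0,0,0,165, 12,0,0,0,0,0,165, 12,0,-20,0,0,0,165, 12,0,-45,0,0,0,165]' 3|egrep 'pos|ft_force'
python3 -m crank '[0,0,-35,0,0,0,165, 0,0,-70,0,0,0,165, 0,0,-105,0,0,0,165, 30,0,-130,0,0,0,165, 60,0,-130,0,0,0,165]' 3|egrep 'pos|ft_force'
python3 -m crank '[35,0,0,0,0,0,165, 70,0,0,0,0,0,165, 105,0,0,0,0,0,165, 140,0,0,0,0,0,165, 150,0,0,0,0,0,165]' 3|egrep 'pos|ft_force'
python3 - <<'E'
from rig import robot
import cv2,numpy as np
from geo import pad
c=robot.camera("top")
cv2.imwrite("pics/t5.png",cv2.resize(c["pixels"][170:310,300:500],None,fx=4,fy=4,interpolation=cv2.INTER_CUBIC)[:,:,::-1])
p,sz,y=pad(c,354,402,206,238);q=p-[530,-191.8]
print(p,sz,y,"s",q@[-.0497,-.9988],"lat",q@[.9988,-.0497])
E
```

```text
position: [0.5285, -0.2091, 0.0752]
ft_force: [0.1, 0.4, -0.1]
position: [0.5363, -0.1526, 0.2124]
ft_force: [0.4, 0.2, -0.5]
position: [0.5387, 0.0039, 0.2066]
ft_force: [-1.0, 0.2, -0.2]
[ 525.52502441 -276.80847168] (84.37574768066406, 52.0886344909668) -1.4127551 s 85.12886780029297 lat -0.24468457275390676
```

View pics/t5.png

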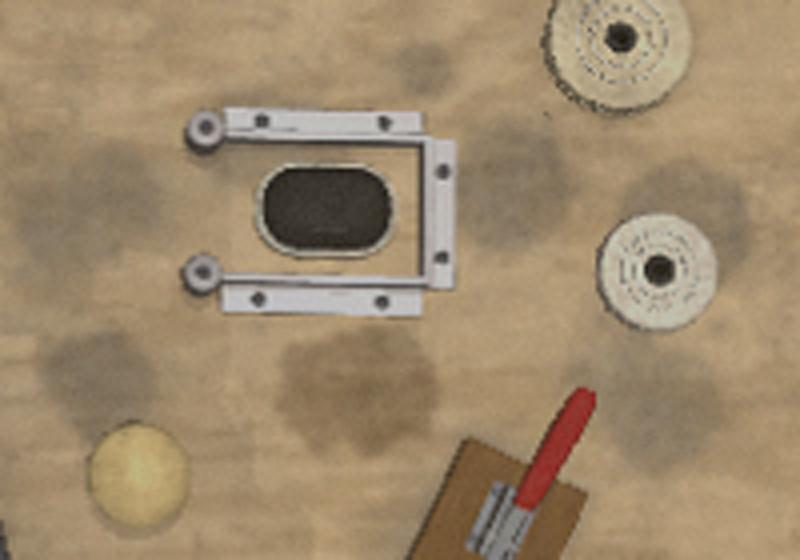

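The pad, at crop (325,209), lies wholly inside the bay: its centre is 85 mm in, centred and straight. Tin and wheel have not moved.

```bash
python3 -c "
from rig import robot
print(robot.hand_in())"
```

```text
the job is handed in; nothing more can be done
None
```

The pad was pushed nose first between the posts and sits fully inside its bay, centred and straight with its middle 85 mm in; the tin and wheel had not moved in the last picture, the tape was out of that view but never approached, and the job is handed in.

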